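# Torque the arbor nut of the cutting disc

### The job

Two disc stands are on the stone-cutter's bench, each with a click wrench already sitting on its nut. Tighten the nut of the black cutting disc: swing that wrench's handle clockwise (seen from above) until the nut is tight and the wrench's breakaway joint clearly gives, stop there without folding it on to its end stop, and let the handle spring back straight with the nut left tight. Leave the wrench on the pale polishing pad alone.

Things in the scene. Friction and masses are not known exactly. Their poses are not given: they have to be found in the camera images.
- cut_grip (a point): Wrench on the stand with the thin black disc (115 mm, top 54 mm high). Point: centre of its black grip (26 mm thick, 104 mm long), 81 mm above the bench; x runs along the handle away from the nut, z up. Straight, the nut axis is 165 mm and the breakaway pin 135 mm along -x; free end 66 mm along +x. Captive on the nut, swings level only; clear bench under the grip. Head up to 97 mm high.
- cut_nut (a joint): Turn of the black disc's nut with its wrench, rad, growing clockwise seen from above; starts at 0 to 0.30, tight against a hard stop at 0.55. Until then it turns with about 3 N pushed sideways at the grip and stays where it is left.
- cut_click (a joint): Breakaway joint of that wrench, rad: 0 straight, growing as the handle folds clockwise, end stop 0.42. Spring preloaded: with the nut tight it starts to give at about 10 N at the grip, 3 to 4 N more to the end stop. Clearly given beyond 0.08 (11 mm of grip travel); keep below 0.39 (52 mm). Let go, it springs back to 0 in about a second.
- pol_grip (a point): Wrench of the same form on the other stand, which carries a thick pale polishing pad (100 mm); leave it alone. Point and axes as for the first wrench: centre of its black grip, 81 mm above the bench, x along the handle away from its nut. The stands may be either way round, about 390 mm apart.

How it is judged:
On the way:
1. with the cutting disc's nut tight, its wrench's breakaway joint gives (beyond 0.08 rad) (value of joint cut_nut above 0.5 rad and value of joint cut_click above 0.08 rad), for 0.05 s.
At the end, for the whole second after the job is handed in: The cutting disc's nut is still tight (joint within 0.10 rad of its stop at 0.55) and at rest, and its wrench has sprung back straight (breakaway joint under 0.04 rad) (value of joint cut_nut above 0.45 rad and value of joint cut_click below 0.04 rad and velocity of joint cut_nut between -0.05 and 0.05 rad/s); the robot touches nothing.
It fails at once if the wrench is folded on to its end stop (breakaway joint beyond 0.39 rad) (value of joint cut_click above 0.39 rad).
It fails at once if the wrench on the polishing pad is moved (its grip by more than 12 mm) (distance of pol_grip from where it was at the start of the episode above 0.012 m).
It also fails if it takes over 38 s, if anything falls off the work surface, if the arm or the gripper's body presses on something with over 40 N, if the wrist force passes 120 N, or if a joint passes its speed limit or range.

### The arm

A 7-joint arm with a two-finger parallel gripper is mounted at the origin on the work surface. World frame = base frame: x ahead of the robot, y to its left, z up, the work surface at z = 0. Lengths are in m, angles in rad, forces in N, time in s.
With the tool pointing down it reaches from about 0.4 to 0.85 m from the base axis. Payload 10.4 kg.
Tool frame: the origin (TCP) lies where the fingers leave the gripper's body, on its centre line; the fingertips stand 70 mm ahead of it and the grasp point (between the pads) lies r.grip_depth ahead of it (r.grip_depth is the distance from the TCP to the grasp point, in m); z points along the fingers, y is the direction in which the jaws open and shut (so a half turn about z gives the same grasp; the last joint's range is limited). The gripper opens to 87 mm and grips with 3 to 60 N. Pads are 19 mm wide; open, the fingers measure 117 mm over their backs; the gripper's body (75 mm by 190 mm) begins 51 mm behind the grasp point.
Start: joints at [-1.279, 0.332, -0.065, 1.46, 0.022, 1.35, -0.088], TCP at [0.194, 0.594, 0.292] pointing down, gripper open.
Joint ranges: [-2.6, 2.6], [-0.5, 2.12], [-1.47, 1.34], [0.16, 2.42], [-1.27, 4.41], [0.06, 2.06], [-2.6, 2.6]. Speed limits (rad/s): [2.22, 2.22, 2.79, 2.79, 3.14, 3.14, 3.14].

### API

Orientations are given as a unit quaternion [x, y, z, w].
In Python, from bench import monitor, viewer, workorder, nets, r gives the robot as it stands.
- The arm moves only by the tool drive_tool, never from a script. Its argument "plan" is a list of rows, each an object of numbers: "rx", "ry", "rz": the turn, a rotation vector about the tool's x, y, z in units of 360 degrees (1.0 is 360 degrees); "x", "y", "z": the shift along the tool's x, y, z in units of 1000 mm (1.0 is 1000 mm); "fingers": the opening, from 0 (shut) to 1 (fully open). In form: [{"rx": .., "ry": .., "rz": .., "x": .., "y": .., "z": .., "fingers": ..}, ...]. A call has 1 to 12 rows; each row is the pose to reach, as a shift and turn from the pose commanded when the call began, along the tool's axes at that moment, turning the shorter way round; what a row does not reach only later rows make up. A row lasts 1/8 s, in which the tool goes at most 62.5 mm and 10.7 degrees, less where a joint would pass 70% of its speed; a pose out of reach is approached as far as the arm can. A call with a number of a shift or a turn outside -1 to 1 is refused whole. A call with a gripper value outside its range is refused whole. The fingers move at their own pace and stop on an object; "squeeze" is the grip in N (left out, the last holds). Time passes only in rows, so rows that repeat a pose let the fingers close. It gives the time, the measured TCP pose, the force and the opening at its end, in the units of the state.
- monitor.read_state(): the state, without advancing time (a new reading comes with each control period).
- viewer.camera(name): name is "scene" or "top"; returns a dict with "color" (384x512x3 uint8, red, green, blue), "depth" (384x512 float32, m along the optical axis (not along the pixel's ray), 0 where there is no reading), "camera_matrix" (3x3 intrinsics, pixels), "xyz" and "rotation" of the camera in the world. Camera axes: x right, y down, z forward; pixel columns grow to the right and rows downward; lengths in m; the calibration is good to about 2 mm. A picture is of the moment at which its call begins.
- workorder.close_job(): hands the job in, once; it reports no verdict.
Trained networks look in the newest picture that a camera, given by its name, has taken for a name from the list of things; names that differ only in an ending like _2 or _b are one class to them, and where a whole thing is asked for, a point or a joint stands for the part that bears it (a point fixed in the world has none). Each returns a list of dicts, best first, with "confidence" (0 to 1); they miss things now and then, are a little off and sometimes report something else, mostly with a low value. They report only what shows in the picture. A call takes as long as a camera call.
- nets.find_in(label, camera): "centre" ([x, y, z] in m, in world coordinates, good to about 4 mm: the middle of the surface that is visible of it).
- nets.regions_of(label, camera): "region" (384x512 bool, what is visible of it).
The state is a dict: "time": time; "joint_positions": joint angles; "joint_vel": joint speeds; "joint_torque": joint torques, N m; "ee_pos": TCP position; "eef_rot": TCP orientation; "ft_force": force on the tool from outside, world axes, zero at the start; "torque": the same for the moment, N m; "width": finger opening in m.
Only numpy, scipy, OpenCV 4.12 (cv2) and the standard library are available. Lean on these libraries where they do the work, as an engineer would, in place of code of your own. Each camera call takes 0.05 s, during which the arm holds its last target.

## Working session

There is one attempt and no reset: what is moved stays moved. The work goes in short steps, Python scripts to look and compute and a tool call to move; the robot and the scene stay as the last step left them, time stands still between calls to the robot, and variables do not carry over. Pictures are saved under pics/ and viewed, and the job is handed in when it is done.

Besides the shell and the picture viewer there is one more tool, called after "Call:" as name(argument=value, ...) on one line, values as JSON. drive_tool: Moves the arm, as the interface text tells. Its arguments: {"type":"object","properties":{"plan":{"type":"array","items":{"type":"object","properties":{"rx":{"type":"number","minimum":-1,"maximum":1},"ry":{"type":"number","minimum":-1,"maximum":1},"rz":{"type":"number","minimum":-1,"maximum":1},"x":{"type":"number","minimum":-1,"maximum":1},"y":{"type":"number","minimum":-1,"maximum":1},"z":{"type":"number","minimum":-1,"maximum":1},"fingers":{"type":"number"}}}},"squeeze":{"type":"number"}},"required":["plan"]}

```bash
mkdir -p pics
python3 - <<'E'
from bench import monitor, viewer, nets, r
import cv2, numpy as np
s=monitor.read_state(); print(s, r.grip_depth)
for c in ("top","scene"):
    d=viewer.camera(c); cv2.imwrite(f"pics/{c}0.png",d["color"][:,:,::-1])
    print(c,d["xyz"],d["rotation"],d["camera_matrix"])
    for l in ("cut_grip","pol_grip","cut_nut","cut_click"):
        for x in nets.find_in(l,c)[:3]: print(l,x)
E
```

```text
{'time': 0.0, 'joint_positions': array([-1.27861204,  0.33286783, -0.06466755,  1.46093144,  0.02161201,
        1.34990653, -0.08849783]), 'joint_vel': array([ 0.00036319,  0.00114157,  0.00025747, -0.00039821, -0.00279295,
       -0.00057649,  0.00012582]), 'joint_torque': array([-9.79204706e-04, -6.23231292e+01,  2.40462710e-02, -3.89901817e+01,
       -6.13139849e-02,  3.93784465e-02,  1.33645844e-04]), 'ee_pos': array([0.19344076, 0.59400989, 0.29146104]), 'eef_rot': array([ 1.56745596e-01,  9.87638758e-01, -7.05585746e-04, -6.73262443e-05]), 'ft_force': array([ 0.47614138,  0.12394129, -0.29529607]), 'torque': array([ 0.02050766, -0.03614556, -0.01475131]), 'width': 0.087083335895753} 0.051
top [ 0.44236076 -0.04091451  0.98458948] [-0.69899409  0.71421928 -0.01993955  0.03000827] [[422.9221865    0.         255.43022061]
 [  0.         422.9221865  191.23303934]
 [  0.           0.           1.        ]]
cut_grip {'centre': [0.5222, 0.203, 0.0878], 'confidence': 0.69}
cut_grip {'centre': [0.5147, 0.222, 0.0907], 'confidence': 0.61}
pol_grip {'centre': [0.4742, -0.1659, 0.0908], 'confidence': 0.65}
cut_nut {'centre': [0.5266, 0.2053, 0.0887], 'confidence': 0.61}
cut_click {'centre': [0.5168, 0.2248, 0.0908], 'confidence': 0.83}
scene [1.33878516 0.00699576 0.78525362] [ 0.63877098  0.64745665 -0.30133022 -0.28630686] [[457.51743493   0.         259.1796911 ]
 [  0.         457.51743493 184.93495134]
 [  0.           0.           1.        ]]
cut_grip {'centre': [0.5349, 0.2188, 0.0862], 'confidence': 0.84}
pol_grip {'centre': [0.4886, -0.1705, 0.0905], 'confidence': 0.58}
cut_nut {'centre': [0.5393, 0.1896, 0.0923], 'confidence': 0.74}
cut_click {'centre': [0.525, 0.2176, 0.0902], 'confidence': 0.67}
```

View pics/top0.png

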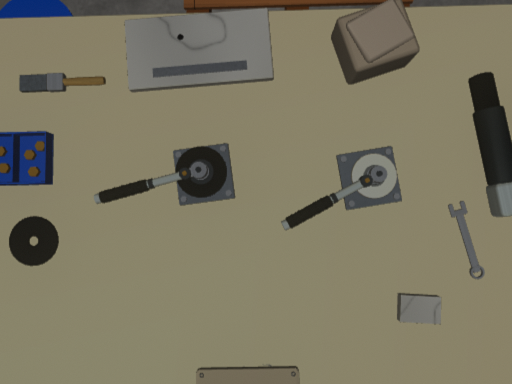

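View pics/scene0.png

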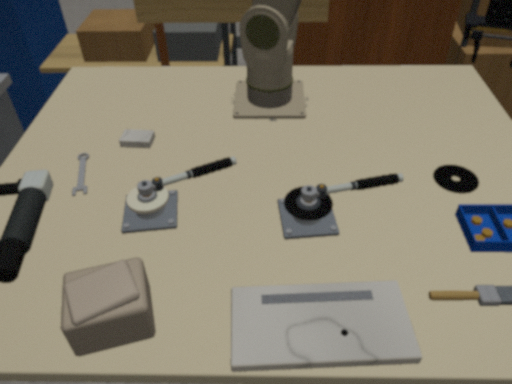

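```bash
cat > h.py <<'E'
from bench import monitor, viewer, nets, r
import cv2, numpy as np
from scipy.spatial.transform import Rotation as R
def cloud(d):
    K=d["camera_matrix"];z=d["depth"];v,u=np.mgrid[:384,:512]
    p=np.stack([(u-K[0,2])/K[0,0]*z,(v-K[1,2])/K[1,1]*z,z],-1)
    return p@R.from_quat(d["rotation"]).as_matrix().T+np.array(d["xyz"])
E
python3 - <<'E'
from h import *
for c in ("top","scene"):
    d=viewer.camera(c);P=cloud(d)
    if c=="top":
        for n,(u,v) in dict(nut=(200,170),g=(124,190),end=(98,198),box=(200,30),bench=(150,250),stone=(375,40),disc=(203,192)).items(): print(n,P[v,u])
    for l in ("cut_grip","pol_grip"):
        for g in nets.regions_of(l,c)[:3]:
            m=g["region"]&(d["depth"]>0)
            q=P[m];print(c,l,g["confidence"],m.sum(),q.mean(0),q.min(0),q.max(0))
    dark=(d["color"].max(-1)<70)&(P[...,2]>.07)&(P[...,2]<.11)
    q=P[dark];
    for s,k in (("cut",q[:,1]>.17),("pol",(q[:,1]<-.05))):
        a=q[k&(q[:,0]>.3)&(q[:,0]<.65)&(abs(q[:,1])<.45)]; 
        print(c,s,len(a),a.mean(0),a[a[:,1].argmin()],a[a[:,1].argmax()])
        w=np.linalg.svd(a[:,:2]-a[:,:2].mean(0),full_matrices=False)[2][0];print(w)
E
```

```text
nut [0.5529521  0.08741739 0.09681669]
g [0.51437958 0.25017478 0.09305477]
end [0.49860533 0.30581342 0.0925261 ]
box [0.89292519 0.09424309 0.02267617]
bench [0.38100174 0.21956542 0.0009803 ]
stone [ 0.81984131 -0.28906633  0.10993391]
disc [0.50921939 0.08753641 0.05402826]
top cut_grip 0.56 950 [0.52087167 0.21765445 0.09129668] [ 0.49007386  0.10905873 -0.00263335] [0.55835888 0.31345809 0.10059214]
top pol_grip 0.98 1031 [ 0.47820047 -0.17565223  0.09116989] [ 0.42454773 -0.2756105  -0.00203805] [ 0.53471177 -0.08328151  0.10193885]
top cut 611 [0.51372944 0.24814626 0.09174601] [0.52003034 0.1882138  0.0851907 ] [0.50930266 0.30422747 0.09124553]
[-0.2497087  0.968321 ]
top pol 781 [ 0.47649605 -0.17058601  0.09216441] [ 0.53993363 -0.29568535  0.09714676] [ 0.44360229 -0.09218701  0.08671759]
[-0.46154278  0.88711795]
scene cut_grip 0.61 893 [0.52605875 0.2178438  0.08616899] [ 0.40132514  0.11320149 -0.00153596] [0.56094116 0.34666968 0.10237563]
scene pol_grip 0.79 885 [ 0.47792134 -0.17427942  0.08266307] [ 0.30416878 -0.27173935 -0.00272104] [ 0.53789898 -0.07862085  0.10167191]
scene cut 373 [0.5218771  0.25328517 0.08925605] [0.5379159  0.19771776 0.08910221] [0.51082214 0.30732017 0.08459887]
[-0.24537833  0.9694274 ]
scene pol 416 [ 0.48180508 -0.16185251  0.0884537 ] [ 0.54092467 -0.28828084  0.09632149] [ 0.44991676 -0.09023488  0.09012878]
[ 0.46742997 -0.8840301 ]
```

Call:
drive_tool(plan=[{"x":-0.06,"y":-0.043,"z":0,"rz":-0.01,"fingers":0},{"x":-0.12,"y":-0.085,"rz":-0.02,"fingers":0},{"x":-0.18,"y":-0.128,"rz":-0.03,"fingers":0},{"x":-0.24,"y":-0.171,"rz":-0.04,"fingers":0},{"x":-0.3,"y":-0.214,"rz":-0.05,"fingers":0},{"x":-0.3585,"y":-0.2556,"rz":-0.05,"fingers":0},{"x":-0.3585,"y":-0.2556,"rz":-0.05,"fingers":0},{"x":-0.3585,"y":-0.2556,"rz":-0.05,"fingers":0},{"x":-0.3585,"y":-0.2556,"rz":-0.05,"fingers":0},{"x":-0.3585,"y":-0.2556,"rz":-0.05,"fingers":0}])

```text
validation failed for argument at $.pl...
```

Call:
drive_tool(plan=[{"rx":0,"ry":0,"rz":-0.025,"x":-0.18,"y":-0.128,"z":0,"fingers":0},{"rx":0,"ry":0,"rz":-0.05,"x":-0.36,"y":-0.256,"z":0,"fingers":0},{"rx":0,"ry":0,"rz":-0.05,"x":-0.36,"y":-0.256,"z":0,"fingers":0},{"rx":0,"ry":0,"rz":-0.05,"x":-0.36,"y":-0.256,"z":0,"fingers":0},{"rx":0,"ry":0,"rz":-0.05,"x":-0.36,"y":-0.256,"z":0,"fingers":0},{"rx":0,"ry":0,"rz":-0.05,"x":-0.36,"y":-0.256,"z":0,"fingers":0},{"rx":0,"ry":0,"rz":-0.05,"x":-0.36,"y":-0.256,"z":0,"fingers":0},{"rx":0,"ry":0,"rz":-0.05,"x":-0.36,"y":-0.256,"z":0,"fingers":0},{"rx":0,"ry":0,"rz":-0.05,"x":-0.36,"y":-0.256,"z":0,"fingers":0},{"rx":0,"ry":0,"rz":-0.05,"x":-0.36,"y":-0.256,"z":0,"fingers":0}])

```text
time: 2.05
ee_pos: [0.4556, 0.241, 0.2922]
eef_rot: [-0.001, 1.0, 0.0, -0.0]
ft_force: [-0.3, 1.2, 0.6]
width: 0.0014
```

Call:
drive_tool(plan=[{"rx":0,"ry":0,"rz":0,"x":0,"y":0,"z":0.05,"fingers":0},{"rx":0,"ry":0,"rz":0,"x":0,"y":0,"z":0.1,"fingers":0},{"rx":0,"ry":0,"rz":0,"x":0,"y":0,"z":0.14,"fingers":0},{"rx":0,"ry":0,"rz":0,"x":0,"y":0,"z":0.168,"fingers":0},{"rx":0,"ry":0,"rz":0,"x":0,"y":0,"z":0.168,"fingers":0},{"rx":0,"ry":0,"rz":0,"x":0,"y":0,"z":0.168,"fingers":0}])

```text
time: 2.8
ee_pos: [0.4568, 0.2405, 0.1254]
eef_rot: [-0.0, 1.0, 0.001, 0.001]
ft_force: [0.6, 0.8, 0.6]
width: 0.0007
```

Run:
```python
from h import *
d=viewer.camera("scene"); cv2.imwrite("pics/s1.png",d["color"][:,:,::-1])
```

```text
(no output)
```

View pics/s1.png

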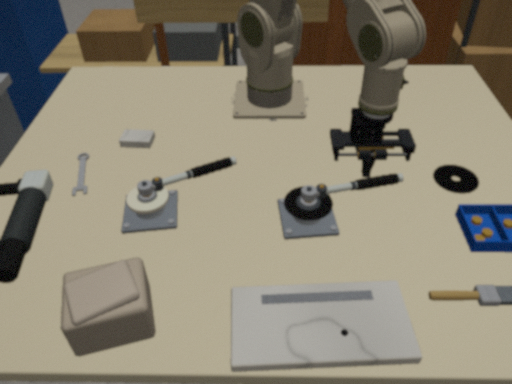

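Call:
drive_tool(plan=[{"rx":0,"ry":0,"rz":0,"x":-0.01,"y":0,"z":0,"fingers":0},{"rx":0,"ry":0,"rz":0,"x":-0.02,"y":0,"z":0,"fingers":0},{"rx":0,"ry":0,"rz":0,"x":-0.026,"y":0,"z":0,"fingers":0},{"rx":0,"ry":0,"rz":0,"x":-0.031,"y":0,"z":0,"fingers":0},{"rx":0,"ry":0,"rz":0,"x":-0.036,"y":0,"z":0,"fingers":0},{"rx":0,"ry":0,"rz":0,"x":-0.041,"y":0,"z":0,"fingers":0},{"rx":0,"ry":0,"rz":0,"x":-0.046,"y":0,"z":0,"fingers":0},{"rx":0,"ry":0,"rz":0,"x":-0.051,"y":0,"z":0,"fingers":0},{"rx":0,"ry":0,"rz":0,"x":-0.056,"y":0,"z":0,"fingers":0}])

```text
time: 3.98
ee_pos: [0.5127, 0.2396, 0.1242]
eef_rot: [0.0, 1.0, 0.0, -0.0]
ft_force: [-4.5, 2.7, 0.3]
width: 0.0003
```

Call:
drive_tool(plan=[{"rx":0,"ry":0,"rz":0,"x":-0.005,"y":0,"z":0,"fingers":0},{"rx":0,"ry":0,"rz":0,"x":-0.01,"y":0,"z":0,"fingers":0},{"rx":0,"ry":0,"rz":0,"x":-0.015,"y":0,"z":0,"fingers":0}])

```text
time: 4.35
ee_pos: [0.5279, 0.2395, 0.1243]
eef_rot: [0.0, 1.0, 0.0, 0.0]
ft_force: [-3.6, 2.5, -0.2]
width: 0.0003
```

Call:
drive_tool(plan=[{"rx":0,"ry":0,"rz":0,"x":-0.004,"y":0,"z":0,"fingers":0},{"rx":0,"ry":0,"rz":0,"x":-0.008,"y":0,"z":0,"fingers":0}])

```text
time: 4.6
ee_pos: [0.5357, 0.2396, 0.1243]
eef_rot: [0.0, 1.0, 0.0, -0.0]
ft_force: [-4.2, 3.3, 1.1]
width: 0.0004
```

Call:
drive_tool(plan=[{"rx":0,"ry":0,"rz":0,"x":-0.004,"y":0,"z":0,"fingers":0},{"rx":0,"ry":0,"rz":0,"x":-0.008,"y":0,"z":0,"fingers":0}])

```text
time: 4.85
ee_pos: [0.5437, 0.2397, 0.1243]
eef_rot: [0.0, 1.0, 0.0, 0.0]
ft_force: [-4.0, 3.4, -0.3]
width: 0.0006
```

Call:
drive_tool(plan=[{"rx":0,"ry":0,"rz":0,"x":-0.004,"y":0,"z":0,"fingers":0},{"rx":0,"ry":0,"rz":0,"x":-0.008,"y":0,"z":0,"fingers":0}])

```text
time: 5.1
ee_pos: [0.5496, 0.2399, 0.1238]
eef_rot: [-0.0, 1.0, -0.0, -0.002]
ft_force: [-14.2, 2.6, 6.4]
width: 0.0005
```

Call:
drive_tool(plan=[{"rx":0,"ry":0,"rz":0,"x":-0.004,"y":0,"z":0,"fingers":0},{"rx":0,"ry":0,"rz":0,"x":-0.008,"y":0,"z":0,"fingers":0}])

```text
time: 5.35
ee_pos: [0.5575, 0.2396, 0.1237]
eef_rot: [-0.0, 1.0, -0.0, -0.003]
ft_force: [-15.1, 1.0, 7.2]
width: 0.0008
```

Run:
```python
from h import *
d=viewer.camera("scene"); cv2.imwrite("pics/s2.png",cv2.resize(d["color"][100:260,240:440,::-1],None,fx=4,fy=3.7,interpolation=cv2.INTER_CUBIC)[:592])
s=monitor.read_state();print(s["ee_pos"],s["ft_force"])
```

```text
[0.55801428 0.23951557 0.12383574] [-14.1073557    1.82953811   5.66900997]
```

View pics/s2.png

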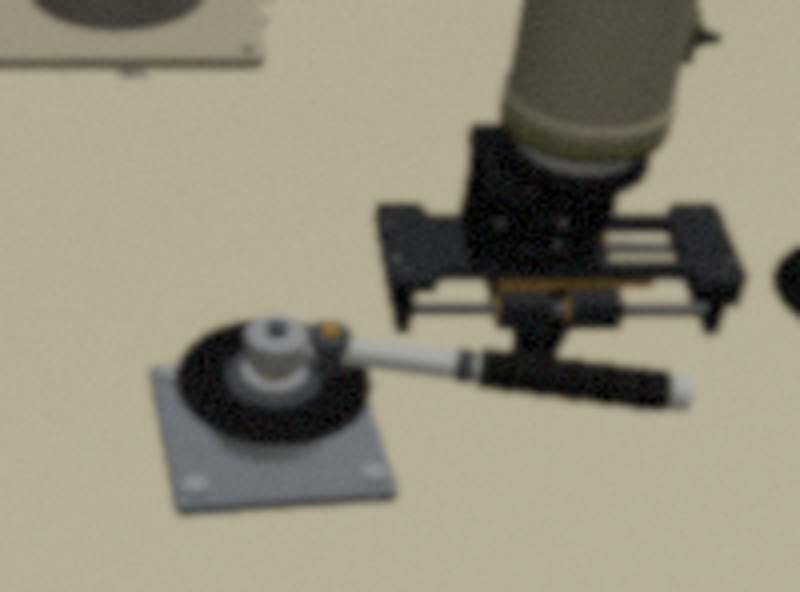

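Call:
drive_tool(plan=[{"rx":0,"ry":0,"rz":0,"x":-0.004,"y":0,"z":0,"fingers":0},{"rx":0,"ry":0,"rz":0,"x":-0.008,"y":0,"z":0,"fingers":0},{"rx":0,"ry":0,"rz":0,"x":-0.012,"y":0,"z":0,"fingers":0}])

```text
time: 5.78
ee_pos: [0.5693, 0.2384, 0.1235]
eef_rot: [0.0, 1.0, -0.001, -0.003]
ft_force: [-18.5, -3.2, 8.6]
width: 0.0004
```

Run:
```python
from h import *
d=viewer.camera("top"); P=cloud(d)
cv2.imwrite("pics/t3.png",cv2.resize(d["color"][90:230,70:250,::-1],None,fx=4,fy=4,interpolation=cv2.INTER_CUBIC))
d=viewer.camera("scene"); P=cloud(d)
cv2.imwrite("pics/s3.png",cv2.resize(d["color"][100:250,240:440,::-1],None,fx=4,fy=4,interpolation=cv2.INTER_CUBIC))
s=monitor.read_state();print(s["ee_pos"],s["ft_force"])
```

```text
[0.56983819 0.23818504 0.12364828] [-14.25867027  -1.84594846   6.87461701]
```

View pics/t3.png

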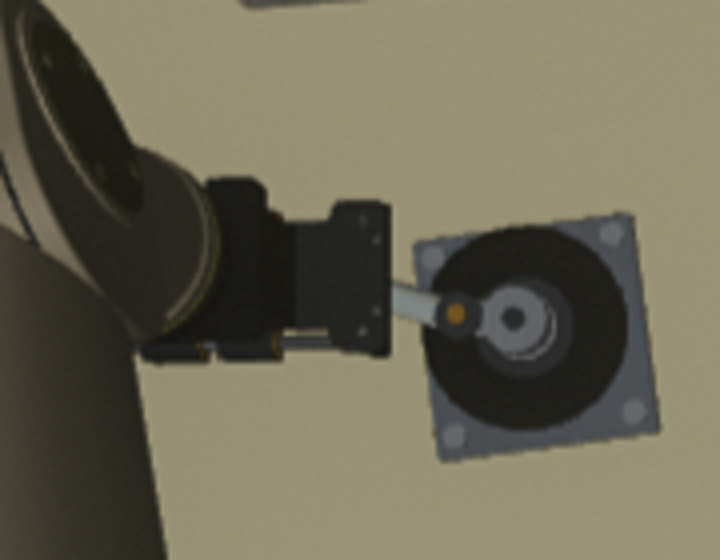

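View pics/s3.png

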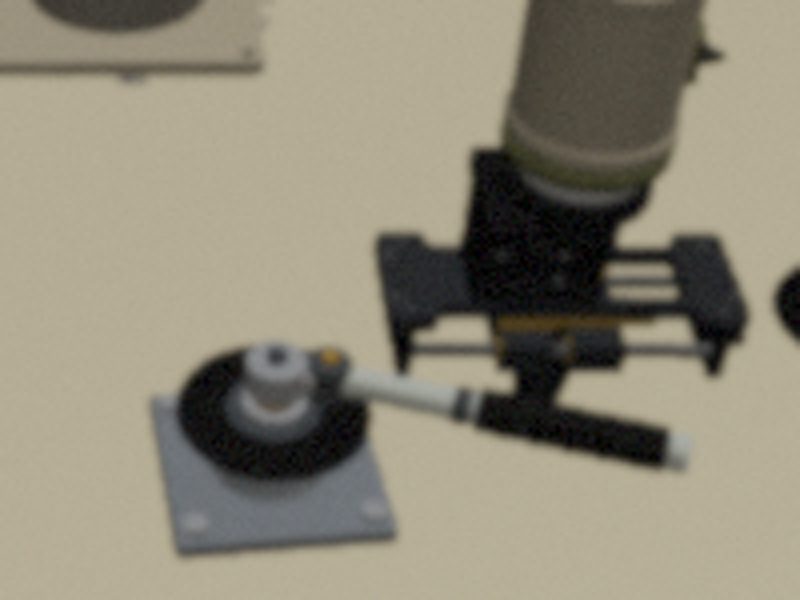

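Run:
```python
from h import *
d=viewer.camera("scene"); P=cloud(d)
q=lambda u,v:P[100+v//4,240+u//4]
n,p,a,b,g,e=[q(*k) for k in((275,356),(332,356),(370,382),(440,398),(590,422),(678,447))]
for k in (n,p,a,b,g,e):print(k)
h=lambda s,t:np.arctan2(t[0]-s[0],t[1]-s[1])
print(h(n,p),h(p,e),h(a,e),h(p,g))
dark=(d["color"].max(-1)<70)&(P[...,2]>.078)&(P[...,2]<.1)
t=P[dark];t=t[(t[:,1]>.2)&(t[:,1]<.31)&(t[:,0]>.57)&(t[:,0]<.68)];w=np.linalg.svd(t[:,:2]-t[:,:2].mean(0),full_matrices=False)[2][0]
print(len(t),t.mean(0),np.arctan(w[0]/w[1]), h(p,t.mean(0)))
```

```text
[0.55923137 0.09227576 0.0983017 ]
[0.5619651  0.1257297  0.10082591]
[0.57022198 0.14609331 0.09012703]
[0.58183582 0.18518298 0.08872416]
[0.6075908  0.26148146 0.09498151]
[0.62120094 0.30698312 0.09021697]
0.08153524641104784 0.3158701210426306 0.3068487125253791 0.324235356556185
487 [0.60385588 0.25068018 0.08983915] 0.4046893044616455 0.32348268331504854
```

Call:
drive_tool(plan=[{"rx":0,"ry":0,"rz":0,"x":0.004,"y":0,"z":0,"fingers":0},{"rx":0,"ry":0,"rz":0,"x":0.008,"y":0,"z":0,"fingers":0},{"rx":0,"ry":0,"rz":0,"x":0.012,"y":0,"z":0,"fingers":0},{"rx":0,"ry":0,"rz":0,"x":0.016,"y":0,"z":0,"fingers":0},{"rx":0,"ry":0,"rz":0,"x":0.02,"y":0,"z":0,"fingers":0},{"rx":0,"ry":0,"rz":0,"x":0.024,"y":0,"z":0,"fingers":0},{"rx":0,"ry":0,"rz":0,"x":0.028,"y":0,"z":0,"fingers":0},{"rx":0,"ry":0,"rz":0,"x":0.032,"y":0,"z":0,"fingers":0},{"rx":0,"ry":0,"rz":0,"x":0.045,"y":0,"z":0,"fingers":0},{"rx":0,"ry":0,"rz":0,"x":0.08,"y":0,"z":0,"fingers":0},{"rx":0,"ry":0,"rz":0,"x":0.12,"y":0,"z":0,"fingers":0},{"rx":0,"ry":0,"rz":0,"x":0.12,"y":0,"z":0,"fingers":0}])

```text
time: 7.42
ee_pos: [0.4489, 0.2395, 0.1241]
eef_rot: [-0.001, 1.0, 0.0, -0.001]
ft_force: [-0.1, -0.4, -0.5]
width: 0.0003
```

Call:
drive_tool(plan=[{"rx":0,"ry":0,"rz":0,"x":0,"y":0,"z":-0.06,"fingers":0},{"rx":0,"ry":0,"rz":0,"x":0,"y":0,"z":-0.12,"fingers":0},{"rx":0,"ry":0,"rz":0,"x":0,"y":0,"z":-0.15,"fingers":0},{"rx":0,"ry":0,"rz":0,"x":0,"y":0,"z":-0.15,"fingers":0},{"rx":0,"ry":0,"rz":0,"x":0,"y":0,"z":-0.15,"fingers":0},{"rx":0,"ry":0,"rz":0,"x":0,"y":0,"z":-0.15,"fingers":0},{"rx":0,"ry":0,"rz":0,"x":0,"y":0,"z":-0.15,"fingers":0},{"rx":0,"ry":0,"rz":0,"x":0,"y":0,"z":-0.15,"fingers":0}])

```text
time: 8.43
ee_pos: [0.4515, 0.2394, 0.2738]
eef_rot: [0.0, 1.0, -0.0, -0.0]
ft_force: [0.3, -0.1, 0.7]
width: 0.0005
```

Run:
```python
from h import *
for c in ("top","scene"):
    d=viewer.camera(c); P=cloud(d); cv2.imwrite(f"pics/{c}4.png",d["color"][:,:,::-1])
    dark=(d["color"].max(-1)<70)&(P[...,2]>.078)&(P[...,2]<.1)
    for lo,hi,xl,xh in((.2,.31,.53,.68),(-.29,-.05,.35,.54)):
        t=P[dark];t=t[(t[:,1]>lo)&(t[:,1]<hi)&(t[:,0]>xl)&(t[:,0]<xh)]
        if len(t)<20: print(len(t));continue
        w=np.linalg.svd(t[:,:2]-t[:,:2].mean(0),full_matrices=False)[2][0]
        m=t.mean(0);print(c,len(t),m,np.arctan(w[0]/w[1]),np.arctan2(m[0]-.556,m[1]-.088))
s=monitor.read_state();print(s["time"],s["ee_pos"],s["ft_force"])
```

```text
top 565 [0.56845127 0.25588898 0.09199904] 0.08910236332144247 0.07402819116467621
top 727 [ 0.47291566 -0.1641724   0.09233985] -0.47511903380369896 -2.823319170975323
scene 415 [0.57671979 0.25808935 0.08887204] 0.08954530932038074 0.12121984735480379
scene 387 [ 0.47894641 -0.15707185  0.08895628] -0.4860337063056887 -2.836966615776652
8.525 [0.45152994 0.23942639 0.27406591] [-0.58541546 -0.213646   -0.05557835]
```

View pics/scene4.png

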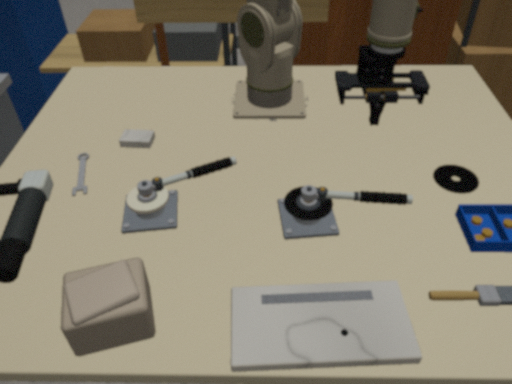

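View pics/top4.png

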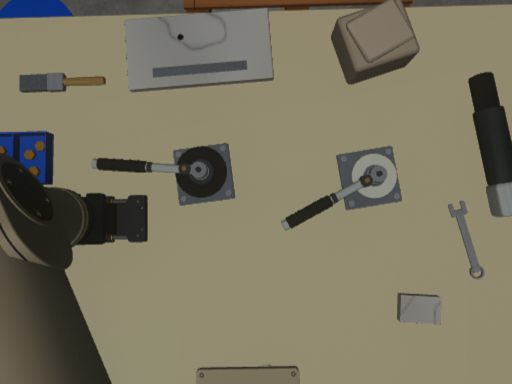

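```bash
python3 -c "
from bench import workorder; print(workorder.close_job())"
```

```text
the job is handed in; nothing more can be done
None
```

The black disc's nut is tight, and its wrench clicked and sprang back straight. I handed the job in at about 8.5 s of the 38 s allowed; no verdict was reported.

- **Tightening:** I pushed the wrench clockwise with the shut fingers. It turned with about 4 N until the nut went tight, when the force jumped to about 14 N.
- **Click:** I went on about 20 mm past that point. In the images the breakaway joint measured about 0.2 rad, above the 0.08 needed and well below the 0.39 limit. The wrist force along the push peaked at about 18 N.
- **Release:** I backed off slowly until contact ended, then raised the arm clear.

**Last checks:**
- **Cutting wrench:** Both cameras put the handle at about 0.09 rad from the world y axis. The head measured about 0.08 rad while the nut was tight, so the wrench is straight and the nut has not backed off, within the image error.
- **Polishing pad wrench:** In the images it sits at the same pixels as at the start. My position estimates for it differ by 4–6 mm from the first ones, but they used slightly different depth filters.
- **Contact:** The arm is clear of everything and the wrist force is about zero.
- **Disagreement:** A line from the nut to the grip gave 0.07 rad from one camera and 0.12 from the other, because calibration and the visible surface differ between them. I relied on the handle direction instead.

I could not read the joint angles directly, so the nut and click values are inferred from force and images.

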